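# Re-order and fill the tin caddy under its swing bar

## Robot

A 6-joint arm with a two-finger parallel gripper is mounted at the origin on the work surface; the furniture and walls round the work are solid. World frame = base frame: x ahead of the robot, y to its left, z up, the work surface at z = 0. Lengths are in m, angles in degrees, forces in N, time in s.
With the tool pointing down it reaches from about 0.3 to 0.75 m from the base axis. Payload 8.5 kg.
Tool frame: the origin (TCP) lies at the very end of the fingers, on their centre line; the grasp point (between the pads) lies 19 mm behind it; z points along the fingers, y is the line along which they close (so a half turn about z gives the same grasp; the last joint's range is limited). The gripper opens to 85 mm and grips with 20 to 120 N. Pads are 22 mm wide; open, the fingers measure 114 mm over their backs; the gripper's body (76 mm by 85 mm) begins 54 mm behind the grasp point. The pads swing forward as they close: fully open they stand 13 mm farther back than shut.
Start: joints at [59.742, 21.807, 74.336, -0, 83.858, -12.336], TCP at [0.169, 0.523, 0.231] pointing down, gripper open.
Joint ranges: [-178.18, 178.18], [-50.72, 133.34], [12.68, 142.11], [-81.47, 261.47], [9.98, 163.14], [-165.26, 165.26]. Speed limits (degrees/s): [136.94, 136.94, 180, 180, 180, 180].

## Interface

Orientations are given as a 3x3 rotation matrix whose columns are the frame's x, y, z axes.
In Python, from rig import env gives the robot as it stands.
- The arm moves only by the tool move_arm, never from a script. Its argument "plan" is a list of rows, each a list of 7 numbers: the turn, a rotation vector about the tool's x, y, z in degrees, then the shift along the tool's x, y, z in cm, then the gripper command: -1 is shut, 1 is fully open, values between are in proportion. In form: [[ax, ay, az, tx, ty, tz, jaw], ...]. A call has 1 to 5 rows; each row is the pose to reach, as a shift and turn from the pose commanded when the call began, along the tool's axes at that moment; what a row does not reach only later rows make up. A row lasts 1/10 s, in which the tool goes at most 50 mm and 8.59 degrees, less where a joint would pass 70% of its speed; a pose out of reach is approached as far as the arm can. A call with a gripper value outside its range is refused whole. The fingers move at their own pace and stop on an object; "squeeze" is the grip in N (left out, the last holds). Time passes only in rows, so rows that repeat a pose let the fingers close. It gives the time, the measured TCP pose, the force, the opening and the grip force at its end, in the units of the state.
- env.observe(): the state, without advancing time (a new reading comes with each control period).
- env.get_image(name): name is "scene" or "side" or "wrist"; returns a dict with "color" (420x560x3 uint8, red, green, blue), "fov_y" (degrees; the focal length in pixels is half the picture's height over the tangent of half this angle, whatever the lens; pixels are square), "cx", "cy" (the principal point, pixels), "distortion" ([k1, k2, p1, p2, k3] as OpenCV has them; the pictures are not rectified), "R" (3x3) and "t" (3): a world point X has camera coordinates R X + t. Camera axes: x right, y down, z forward; pixel columns grow to the right and rows downward; lengths in m; the calibration is good to about 2 mm. A picture is of the moment at which its call begins. There is no depth.
- env.close_job(): hands the job in; it is judged then, once.
Trained networks look in a picture, given as the dict that the camera call returned (one of the last four; its "shot" number tells which), for a name from the list of things; names that differ only in an ending like _2 or _b are one class to them, and where a whole thing is asked for, a point or a joint stands for the part that bears it (a point fixed in the world has none). Each returns a list of dicts, best first, with "conf" (0 to 1); they miss things now and then, are a little off and sometimes report something else, mostly with a low value. They report only what shows in the picture. A call takes as long as a camera call.
- env.outline_of(target, picture): "mask" (420x560 bool, what is visible of it) and "bbox" ([centre column, centre row, width, height] in pixels, round what is visible of it).
- env.tip_of(target, picture): "pixel" ([column, row] in pixels: a listed point, or the origin of a listed thing).
The state is a dict: "time_s": time; "q": joint angles; "qvel": joint speeds; "joint_efforts": joint torques, N m; "position": TCP position; "tool_rot": TCP orientation; "ft_force": force on the tool from outside, world axes, zero at the start; "wrist_torque": the same for the moment, N m; "grip_width": finger opening in m; "gripper_force": force on a finger pad.
Only numpy, scipy, OpenCV 4.12 (cv2) and the standard library are available. Lean on these libraries where they do the work, as an engineer would, in place of code of your own. Each camera call takes 0.05 s, during which the arm holds its last target. There are 200 camera calls.

## Task

Swing the tin caddy's retaining bar fully open to its stop by pushing its free end. With the bar open, make the two tins that stand on the caddy at the start change places (each ends centred on the pad where the other stood), and set every small tin that waits on the bench beside the caddy on a free pad of its own, all upright and centred. Then push the bar back over the tins until it is fully closed against its stop, and leave the spanner, the timer and the roll of tape as they are.

Things in the scene. Friction and masses are not known exactly. Their poses are not given: they have to be found in the camera images.
- caddy: Tin caddy, fixed to the bench: aluminium plate 365 x 78 x 5 mm, four pads in a row along its x axis, a steel pivot post at its far (+x) end. Origin under the middle of the row, on the bench; x along the row away from the robot, y left, z up. Pads at x = -99, -33, +33, +99 mm, y = 0. The +y side, where the waiting tins stand, stays clear of the open bar.
- bar (a joint): Angle of the retaining bar about its vertical pivot: 0 = closed, over the row of tins, at the stop; grows as the free end swings to the caddy's -y side (the robot's right); 1.1 rad = fully open at the other stop. It stays where it is left; about 1.1 N (0.3 N m of friction) at the free end moves it.
- bar_end (a point): Middle of the black rubber sleeve on the free end of the bar, 275 mm from the pivot axis, 51 mm above the bench; moves with the bar. Sleeve 50 mm long, 17 wide, 20 high, underside 41 mm above the bench. The steel bar is 12 mm wide, 16 high, underside at 43 mm: closed, it passes 6 to 16 mm above the tins on the pads, so none can be taken out.
- bar_pivot (a point): Point on the bar's pivot axis, 51 mm above the bench; caddy x = +155 mm, y = 0. Top of the pivot nut 66 mm above the bench. With the bar closed, the sleeve lies at caddy x = -120 mm.
- pad_1 (a point): Centre of the top of pad 1, a flat round rubber pad 60 mm across on the caddy's plate, 5 mm above the bench. Nearest the bar's free end. One of the two swap tins stands here at the start.
- pad_2 (a point): Centre of the top of pad 2, a flat round rubber pad 60 mm across on the caddy's plate, 5 mm above the bench. Empty at the start.
- pad_3 (a point): Centre of the top of pad 3, a flat round rubber pad 60 mm across on the caddy's plate, 5 mm above the bench. The other swap tin stands here at the start.
- pad_4 (a point): Centre of the top of pad 4, a flat round rubber pad 60 mm across on the caddy's plate, 5 mm above the bench. Nearest the pivot. Empty at the start.
- tin_wide: The wider, lower of the two round tins that stand on the caddy at the start, on pad 1 or pad 3. Blue lid, 56 mm across, 28 mm high. Origin at the centre of the underside, z up.
- tin_high: The narrower, higher of the two round tins on the caddy, on the other of pads 1 and 3. White, 50 mm across, 32 mm high. Origin at the centre of the underside, z up.
- wait_a: A small round tin that may wait on the bench on the +y side of the caddy (one or two of wait_a, wait_b, wait_c are there, all alike); goes on pad 2 or 4. Yellow lid, 42 mm across, 22 mm high. Origin at the centre of the underside, z up.
- wait_b: As wait_a, another of the small tins. Yellow lid, 42 mm across, 22 mm high. Origin at the centre of the underside, z up.
- wait_c: As wait_a, another of the small tins. Yellow lid, 42 mm across, 22 mm high. Origin at the centre of the underside, z up.
- spanner: Bystander: small ring-and-open spanner lying flat, 24 x 132 x 8 mm, on the bench to the right. Origin at the centre of the underside.
- bench_timer: Bystander: white bench timer, 60 x 66 x 21 mm, on the bench to the left, behind the waiting tins. Origin at the centre of the underside.
- tape: Bystander: roll of tape lying flat, 69 mm across, 19 mm tall, on the bench to the right. Origin at the centre of the underside.

How it is judged (in metres and radians):
On the way, in this order (a step that is already met when the one before it is completed fails the run):
1. the bar is swung fully open to its stop (value of joint bar above 1.04 rad), for 0.2 s.
2. with the bar still open, the two swap tins have changed places and every waiting tin stands on a pad (value of joint bar above 0.8 rad and (horizontal distance between tin_wide and pad_1 below 0.012 m or horizontal distance between tin_wide and pad_3 below 0.012 m) and height (world z) of each of tin_wide, tin_high, wait_a, wait_b, wait_c below 0.012 m and angle between each of tin_wide, tin_high, wait_a, wait_b, wait_c's own z axis and vertical below 0.1 rad and distance of each of tin_wide, tin_high from where it was at the start of the episode above 0.1 m and (horizontal distance between tin_high and pad_1 below 0.012 m or horizontal distance between tin_high and pad_3 below 0.012 m) and (horizontal distance between wait_a and pad_2 below 0.012 m or horizontal distance between wait_a and pad_4 below 0.012 m) and (horizontal distance between wait_b and pad_2 below 0.012 m or horizontal distance between wait_b and pad_4 below 0.012 m) and (horizontal distance between wait_c and pad_2 below 0.012 m or horizontal distance between wait_c and pad_4 below 0.012 m)), for 0.2 s.
At the end, for the whole second after the job is handed in: The bar is closed (within 0.05 rad of its stop); the two swap tins have changed places and each waiting tin stands on pad 2 or 4, all within 12 mm of the pad's centre, upright within 0.1 rad and at rest (value of joint bar between -0.05 and 0.05 rad and (horizontal distance between tin_wide and pad_1 below 0.012 m or horizontal distance between tin_wide and pad_3 below 0.012 m) and height (world z) of each of tin_wide, tin_high, wait_a, wait_b, wait_c below 0.012 m and angle between each of tin_wide, tin_high, wait_a, wait_b, wait_c's own z axis and vertical below 0.1 rad and distance of each of tin_wide, tin_high from where it was at the start of the episode above 0.1 m and (horizontal distance between tin_high and pad_1 below 0.012 m or horizontal distance between tin_high and pad_3 below 0.012 m) and (horizontal distance between wait_a and pad_2 below 0.012 m or horizontal distance between wait_a and pad_4 below 0.012 m) and (horizontal distance between wait_b and pad_2 below 0.012 m or horizontal distance between wait_b and pad_4 below 0.012 m) and (horizontal distance between wait_c and pad_2 below 0.012 m or horizontal distance between wait_c and pad_4 below 0.012 m) and linear speed of each of tin_wide, tin_high, wait_a, wait_b, wait_c below 0.02 m/s); the robot touches nothing.
It fails at once if a bystander (spanner, timer or tape) is moved more than 40 mm (distance of any of spanner, bench_timer, tape from where it was at the start of the episode above 0.04 m).
Of wait_a, wait_b, wait_c only 1 to 2 are there at a start; the rules pass over those that are not, and their reading is None.
At some moment in a run one of wait_a, wait_b, wait_c may be knocked a few centimetres aside while the robot is not near it.
Once in a run the grip may slacken for a moment while it holds something.
It also fails if it takes over 210 s, if anything falls off the work surface, if the arm or the gripper's body presses on something with over 40 N, if the wrist force passes 120 N, or if a joint passes its speed limit or range.

## Working session

There is one attempt and no reset: what is moved stays moved. The work goes in short steps, Python scripts to look and compute and a tool call to move; the robot and the scene stay as the last step left them, time stands still between calls to the robot, and variables do not carry over. Pictures are saved under pics/ and viewed, at most 14 in all, crops included, and the job is handed in when it is done.

Besides the shell and the picture viewer there is one more tool, called after ">>>" in YAML: its name, and indented under it one key for each argument. move_arm: Moves the arm, as the interface text tells. Its arguments: {"type":"object","properties":{"plan":{"type":"array"},"squeeze":{"type":"number"}},"required":["plan"]}

```bash
mkdir -p pics; ls
cat > h.py <<'E'
import numpy as np, cv2
from rig import env
def K(p):
    f=210/np.tan(np.radians(p["fov_y"])/2)
    return np.array([[f,0,p["cx"]],[0,f,p["cy"]],[0,0,1.]])
def ray(p,px):
    u=cv2.undistortPoints(np.array([[px]],float),K(p),np.array(p["distortion"],float))[0,0]
    R=np.array(p["R"]);t=np.array(p["t"])
    return -R.T@t, R.T@np.array([u[0],u[1],1.])
def at(p,px,z):
    o,d=ray(p,px); return o+d*(z-o[2])/d[2]
def proj(p,X):
    R=np.array(p["R"]);t=np.array(p["t"])
    return cv2.projectPoints(np.atleast_2d(np.array(X,float)),cv2.Rodrigues(R)[0],t,K(p),np.array(p["distortion"],float))[0][:,0]
def save(p,n): cv2.imwrite("pics/"+n+".png",cv2.cvtColor(p["color"],cv2.COLOR_RGB2BGR))
def topc(p,mask_or_bbox): pass
E
python3 - <<'E'
from h import *
Z=dict(bar_end=.051,bar_pivot=.051,pad_1=.005,pad_2=.005,pad_3=.005,pad_4=.005,tin_wide=.005,tin_high=.005,wait_a=0,spanner=0,bench_timer=0,tape=0,caddy=0)
im=[]
for c in("scene","side"):
    p=env.get_image(c);im.append(p["color"]);save(p,c+"0")
    o=ray(p,(280,210))[0];print(c,o.round(3))
    for n,z in Z.items():
        for r in env.tip_of(n,p)[:3]: print(n,round(r["conf"],2),np.round(r["pixel"],0),at(p,r["pixel"],z)[:2].round(4))
s=env.observe();print(s["position"],s["tool_rot"],s["grip_width"],s["ft_force"])
E
```

```text
pics
scene [-0.055 -0.387  0.605]
bar_end 0.97 [299. 260.] [ 0.4659 -0.1013]
pad_1 0.79 [332. 215.] [ 0.6833 -0.0678]
pad_1 0.72 [302. 246.] [ 0.5503 -0.0633]
pad_1 0.71 [284. 261.] [ 0.4919 -0.0539]
pad_2 0.79 [332. 215.] [ 0.6833 -0.0678]
pad_2 0.72 [302. 246.] [ 0.5503 -0.0633]
pad_2 0.71 [284. 261.] [ 0.4919 -0.0539]
pad_3 0.79 [332. 215.] [ 0.6833 -0.0678]
pad_3 0.72 [302. 246.] [ 0.5503 -0.0633]
pad_3 0.71 [284. 261.] [ 0.4919 -0.0539]
pad_4 0.79 [332. 215.] [ 0.6833 -0.0678]
pad_4 0.72 [302. 246.] [ 0.5503 -0.0633]
pad_4 0.71 [284. 261.] [ 0.4919 -0.0539]
tin_wide 0.84 [285. 263.] [ 0.4864 -0.0579]
tin_high 0.76 [313. 231.] [ 0.6085 -0.0582]
wait_a 0.64 [235. 221.] [0.5505 0.1153]
spanner 0.87 [383. 304.] [ 0.4928 -0.2671]
bench_timer 0.87 [171. 185.] [0.5877 0.3541]
tape 0.65 [429. 252.] [ 0.6783 -0.2989]
tape 0.61 [385. 305.] [ 0.4918 -0.271 ]
caddy 0.74 [310. 236.] [ 0.5944 -0.057 ]
side [ 0.678 -1.022  0.629]
bar_end 0.96 [201. 247.] [ 0.4647 -0.0948]
bar_pivot 0.91 [330. 247.] [ 0.7387 -0.0653]
bar_pivot 0.55 [276. 258.] [ 0.6271 -0.1208]
pad_1 0.92 [244. 260.] [ 0.552  -
[... 390 characters left out ...]
265.] [ 0.6851 -0.0708]
pad_4 0.68 [273. 264.] [ 0.6181 -0.0748]
tin_wide 0.68 [216. 256.] [ 0.4878 -0.0534]
tin_wide 0.49 [243. 260.] [ 0.5495 -0.0628]
tin_high 0.83 [275. 259.] [ 0.6199 -0.0539]
tin_high 0.74 [330. 252.] [ 0.7435 -0.0115]
wait_a 0.72 [254. 223.] [0.5547 0.1188]
bench_timer 0.69 [272. 185.] [0.5834 0.3543]
bench_timer 0.45 [202. 250.] [ 0.45   -0.0241]
tape 0.84 [293. 337.] [ 0.6704 -0.3003]
caddy 0.75 [260. 264.] [ 0.5874 -0.0682]
[0.16925674 0.52328933 0.23131357] [[-9.51468703e-01  3.07745525e-01  2.64368207e-06]
 [ 3.07745524e-01  9.51468702e-01 -2.98968529e-05]
 [-1.17160034e-05 -2.76323385e-05 -1.00000000e+00]] 0.08551569037442154 [ 0.15372974  0.1997202  -0.21867898]
```

Run:
```python
import cv2
a=cv2.imread("pics/scene0.png");b=cv2.imread("pics/side0.png")
A=cv2.resize(a[120:340,130:470],None,fx=1.6,fy=1.6);B=cv2.resize(b[150:360,150:400],None,fx=1.0,fy=1.0)
cv2.imwrite("pics/v1.png",cv2.resize(a[140:330,150:450],None,fx=2.5,fy=2.5))
cv2.imwrite("pics/v2.png",cv2.resize(b[165:365,150:400],None,fx=2.8,fy=2.8))
```

```text
(no output)
```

View pics/v1.png

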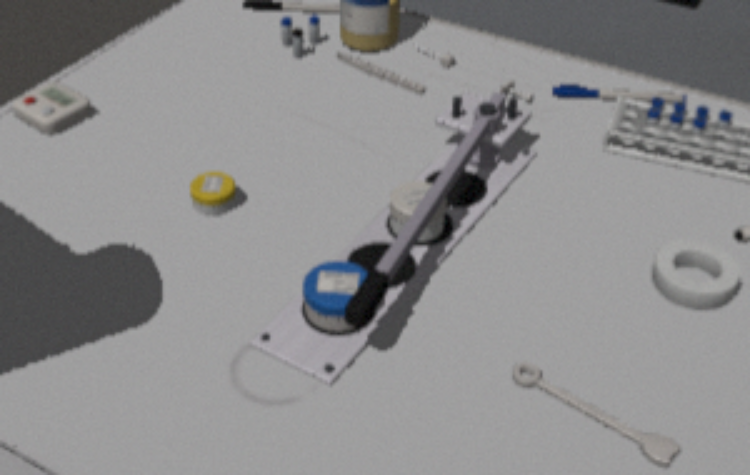

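View pics/v2.png

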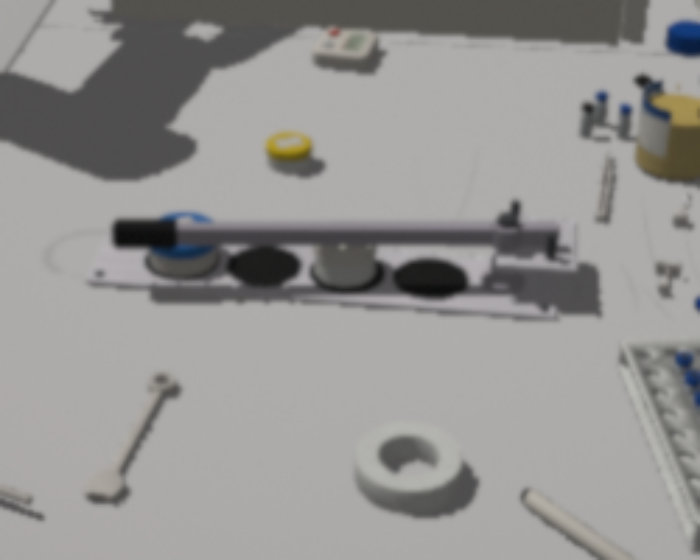

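Scene: blue tin on pad 1 (v1 px 338,295), white one on pad 3, one yellow tin waiting (v1 px 213,192). The bar is already slightly open, and tape and spanner lie to the right. I'm moving in to the left of the sleeve.

>>> move_arm:
  plan:
    - [0,0,-7.5,-3.5,-3.5,0,-1]
    - [0,0,-15,-7,-7,0,-1]
    - [0,0,-15,-10.5,-10.5,0,-1]
    - [0,0,-15,-14,-14,0,-1]
    - [0,0,-15,-17.5,-17.5,0,-1]
  squeeze: 40

```text
time_s: 1.9
position: [0.2823, 0.3012, 0.2315]
tool_rot: [[-0.999, 0.05, 0.001], [0.05, 0.999, 0.0], [-0.001, 0.0, -1.0]]
ft_force: [1.0, 0.1, -0.6]
grip_width: 0.012
gripper_force: 0.0
```

>>> move_arm:
  plan:
    - [0,0,0,-2.4,-4.2,0,-1]
    - [0,0,0,-4.8,-8.4,0,-1]
    - [0,0,0,-7.2,-12.6,0,-1]
    - [0,0,0,-9.6,-16.8,0,-1]
    - [0,0,0,-12,-21,0,-1]

```text
time_s: 2.4
position: [0.3915, 0.0851, 0.2316]
tool_rot: [[-0.999, 0.051, 0.001], [0.051, 0.999, 0.0], [-0.001, 0.0, -1.0]]
ft_force: [1.2, 0.6, -0.2]
grip_width: 0.0001
gripper_force: 0.0
```

>>> move_arm:
  plan:
    - [0,0,0,-2.4,-4.3,2,-1]
    - [0,0,0,-4.8,-8.6,4,-1]
    - [0,0,0,-7.3,-13,7,-1]
    - [0,0,0,-7.3,-13,10,-1]
    - [0,0,0,-7.3,-13,10,-1]

```text
time_s: 2.9
position: [0.456, -0.0475, 0.1279]
tool_rot: [[-0.999, 0.054, -0.007], [0.054, 0.999, 0.003], [0.007, 0.002, -1.0]]
ft_force: [-0.5, 0.4, 0.4]
grip_width: -0.0003
gripper_force: 0.0
```

Run:
```python
from h import *
for c in("wrist","side"):
    p=env.get_image(c);save(p,c+"1")
    for n,z in dict(bar_end=.051,bar_pivot=.051,pad_2=.005,tin_wide=.005,tin_high=.005).items():
        for r in env.tip_of(n,p)[:3]: print(c,n,round(r["conf"],2),np.round(r["pixel"],0),at(p,r["pixel"],z)[:2].round(4))
print(env.observe()["position"])
```

```text
wrist bar_end 0.77 [214. 244.] [ 0.4681 -0.096 ]
wrist tin_wide 0.67 [275. 242.] [ 0.4869 -0.0542]
wrist tin_high 0.81 [275. 368.] [ 0.6195 -0.0621]
side bar_end 0.76 [200. 247.] [ 0.4621 -0.0947]
side bar_pivot 0.79 [330. 249.] [ 0.7387 -0.0735]
side bar_pivot 0.22 [259. 264.] [ 0.5936 -0.1442]
side pad_2 0.88 [217. 256.] [ 0.4897 -0.054 ]
side pad_2 0.72 [330. 250.] [ 0.7421 -0.0034]
side pad_2 0.6 [303. 262.] [ 0.682  -0.0599]
side tin_wide 0.59 [214. 255.] [ 0.4835 -0.0509]
side tin_high 0.75 [272. 257.] [ 0.6136 -0.0442]
side tin_high 0.66 [304. 264.] [ 0.6847 -0.0649]
side tin_high 0.55 [200. 250.] [ 0.4474 -0.0342]
[ 0.45735866 -0.04626282  0.13164668]
```

View pics/wrist1.png

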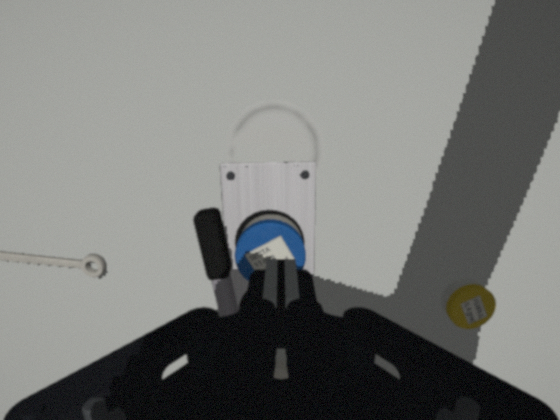

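The fingers sit between the blue tin and the sleeve (wrist px 212,243). I'm descending and pushing along the arc.

>>> move_arm:
  plan:
    - [0,0,0,0.5,0,4.2,-1]
    - [0,0,0,0.5,0,8.4,-1]
    - [0,0,0,0.5,0,8.4,-1]
    - [0,0,0,-0.5,-2,8.4,-1]
    - [0,0,0,-1,-4,8.4,-1]

```text
time_s: 4.0
position: [0.4662, -0.0873, 0.0489]
tool_rot: [[-0.999, 0.05, 0.001], [0.05, 0.999, -0.0], [-0.001, -0.0, -1.0]]
ft_force: [-0.8, 1.2, 0.1]
grip_width: 0.0002
gripper_force: 0.8
```

>>> move_arm:
  plan:
    - [0,0,0,-0.6,-3,0,-1]
    - [0,0,0,-1.3,-5.7,0,-1]
    - [0,0,0,-2.3,-8.4,0,-1]
    - [0,0,0,-3.6,-10.8,0,-1]
    - [0,0,0,-5.1,-13,0,-1]

```text
time_s: 4.5
position: [0.5102, -0.2206, 0.0496]
tool_rot: [[-0.999, 0.051, 0.001], [0.051, 0.999, -0.0], [-0.001, -0.0, -1.0]]
ft_force: [0.2, 2.1, 0.7]
grip_width: -0.0002
gripper_force: 0.8
```

>>> move_arm:
  plan:
    - [0,0,0,-1.6,-2.1,0.3,-1]
    - [0,0,0,-3.6,-4.1,0.3,-1]
    - [0,0,0,-5.7,-5.9,0.3,-1]
    - [0,0,0,-7.4,-7.1,0.3,-1]
    - [0,0,0,-8.2,-7.6,0.3,-1]

```text
time_s: 5.0
position: [0.5884, -0.3003, 0.0465]
tool_rot: [[-0.999, 0.051, 0.0], [0.051, 0.999, -0.0], [-0.0, -0.0, -1.0]]
ft_force: [-21.5, 10.3, 7.3]
grip_width: 0.0001
gripper_force: 12.6
```

>>> move_arm:
  plan:
    - [0,0,0,-0.5,-0.3,0,-1]
    - [0,0,0,-1,-0.6,0,-1]
    - [0,0,0,-1,-0.6,0,-1]

```text
time_s: 5.3
position: [0.5889, -0.3007, 0.0463]
tool_rot: [[-0.998, 0.05, -0.023], [0.05, 0.999, 0.013], [0.024, 0.012, -1.0]]
ft_force: [-44.8, 22.6, 25.9]
grip_width: -0.0001
gripper_force: 25.3
```

Run:
```python
from h import *
P=np.array([.740,-.069])
for c in("scene","side"):
    p=env.get_image(c);save(p,c+"2")
    for n,z in dict(bar_end=.051).items():
        for r in env.tip_of(n,p)[:3]:
            X=at(p,r["pixel"],z)[:2];d=X-P
            print(c,n,round(r["conf"],2),np.round(r["pixel"],0),X.round(4),"th",np.arctan2(-d[1],-d[0])+.052-0.0, np.hypot(*d))
print(env.observe()["position"],env.observe()["ft_force"])
```

```text
scene bar_end 0.71 [432. 257.] [ 0.606  -0.3144] th 1.1230128803618884 0.2795493662266083
side bar_end 0.62 [255. 319.] [ 0.6031 -0.3187] th 1.1213180972229326 0.2847321242413921
[ 0.5888815  -0.30067037  0.04630609] [-43.21695473  21.38111456  24.88491793]
```

>>> move_arm:
  plan:
    - [0,0,0,2.5,1.5,0,-1]
    - [0,0,0,3.5,3,-2,-1]
    - [0,0,0,4,4,-6,-1]
    - [0,0,0,5.5,7.5,-9,-1]
    - [0,0,0,7.3,11.8,-9,0]

```text
time_s: 6.0
position: [0.5319, -0.1852, 0.1407]
tool_rot: [[-0.999, 0.053, 0.009], [0.052, 0.999, -0.005], [-0.009, -0.005, -1.0]]
ft_force: [0.6, 0.4, -0.5]
grip_width: 0.0134
gripper_force: 0.0
```

>>> move_arm:
  plan:
    - [0,0,0,2,4.4,0,1]
    - [0,0,0,4,8.8,0,1]
    - [0,0,0,5.1,12.6,0,1]
    - [0,0,0,5.1,12.6,0,1]
    - [0,0,0,5.1,12.6,0,1]

```text
time_s: 6.5
position: [0.4864, -0.0557, 0.1363]
tool_rot: [[-0.999, 0.049, 0.002], [0.049, 0.999, -0.001], [-0.003, -0.001, -1.0]]
ft_force: [0.5, 0.1, -1.1]
grip_width: 0.0846
gripper_force: 0.0
```

```bash
cat >> h.py <<'E'
def look(names,cams=("wrist","scene","side"),tag=None):
    out={}
    for c in cams:
        p=env.get_image(c)
        if tag: save(p,c+tag)
        for n,z in names.items():
            for r in env.tip_of(n,p)[:1 if n!="pad_1" else 4]: print(c,n,round(r["conf"],2),np.round(r["pixel"],0),"xy",at(p,r["pixel"],z)[:2].round(4))
            for r in env.outline_of(n,p)[:1] if n.startswith(("tin","wait")) else []:
                h=dict(tin_w=.028,tin_h=.032,wait_=.022)[n[:5]]; rad=dict(tin_w=.028,tin_h=.025,wait_=.021)[n[:5]]
                b=r["bbox"]; 
                # fit cylinder centre so projected bbox centre matches
                from scipy.optimize import least_squares
                a=np.linspace(0,2*np.pi,40,endpoint=False)
                def f(v):
                    pts=np.array([[v[0]+rad*np.cos(t),v[1]+rad*np.sin(t),zz] for t in a for zz in(z,z+h)])
                    q=proj(p,pts);lo,hi=q.min(0),q.max(0);return np.r_[(lo+hi)/2-b[:2]]
                x0=at(p,b[:2],z+h/2)[:2]; s=least_squares(f,x0)
                print(c,n,"outline",round(r["conf"],2),np.round(b,0),"xy",s.x.round(4))
    s=env.observe();print("TCP",np.round(s["position"],4),np.round(s["tool_rot"],3).tolist(),"F",np.round(s["ft_force"],1),"w",round(s["grip_width"],4))
E
python3 - <<'E'
from h import *
look(dict(tin_wide=.005,tin_high=.005,wait_a=0,pad_1=.005),tag="3")
E
```

```text
wrist tin_wide 0.69 [280. 206.] xy [ 0.4886 -0.0565]
wrist tin_wide outline 0.57 [279. 211.  73.  73.] xy [ 0.4888 -0.0574]
wrist tin_high 0.76 [282. 333.] xy [ 0.6177 -0.0615]
wrist tin_high outline 0.7 [281. 345.  54.  62.] xy [ 0.6183 -0.0622]
wrist wait_a outline 0.87 [476. 271.  50.  48.] xy [0.5564 0.1168]
wrist pad_1 0.91 [279. 275.] xy [ 0.5549 -0.0607]
wrist pad_1 0.66 [281. 387.] xy [ 0.6854 -0.0657]
scene tin_wide 0.63 [319. 230.] xy [ 0.6175 -0.0676]
scene tin_wide outline 0.66 [288. 259.  31.  30.] xy [ 0.4871 -0.0659]
scene tin_high 0.69 [315. 228.] xy [ 0.6191 -0.0566]
scene tin_high outline 0.64 [318. 225.  24.  29.] xy [ 0.6145 -0.0653]
scene wait_a 0.74 [240. 222.] xy [0.5547 0.1048]
scene wait_a outline 0.62 [235. 217.  16.  19.] xy [0.552  0.1167]
scene pad_1 0.86 [321. 228.] xy [ 0.6257 -0.0689]
scene pad_1 0.69 [300. 247.] xy [ 0.5448 -0.0605]
scene pad_1 0.6 [285. 258.] xy [ 0.4984 -0.0507]
scene pad_1 0.59 [333. 212.] xy [ 0.6965 -0.0645]
side tin_wide 0.78 [214. 254.] xy [ 0.4817 -0.046 ]
side tin_wide outline 0.78 [214. 251.  26.  22.] xy [ 0.4849 -0.056 ]
side tin_high 0.71 [275. 258.] xy [ 0.6204 -0.0489]
side tin_high outline 0.73 [274. 255.  24.  23.] xy [ 0.6178 -0.0594]
side wait_a 0.58 [255. 221.] xy [0.5556 0.129 ]
side wait_a outline 0.71 [296. 332.  43.  32.] xy [ 0.6756 -0.2986]
side pad_1 0.97 [246. 260.] xy [ 0.5563 -0.0653]
side pad_1 0.97 [274. 263.] xy [ 0.6192 -0.0686]
side pad_1 0.89 [216. 255.] xy [ 0.4863 -0.0489]
side pad_1 0.58 [302. 263.] xy [ 0.6801 -0.0637]
TCP [ 0.4859 -0.0559  0.1343] [[-0.999, 0.051, -0.0], [0.051, 0.999, 0.0], [0.0, 0.0, -1.0]] F [-0.   0.8 -0.7] w 0.0851
```

View pics/wrist3.png

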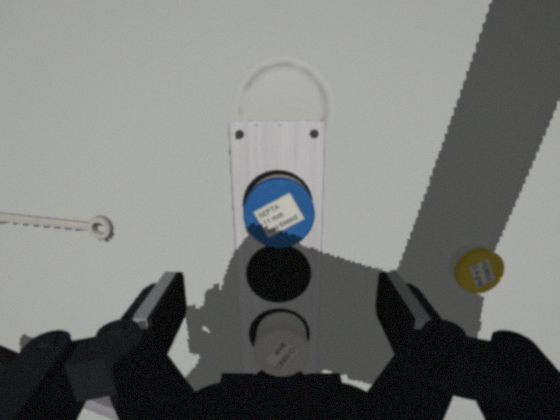

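>>> move_arm:
  plan:
    - [0,0,0,-0.2,-0.1,4,1]
    - [0,0,0,-0.2,-0.1,8,1]
    - [0,0,0,-0.2,-0.1,11,1]
    - [0,0,0,-0.2,-0.1,12.7,1]
    - [0,0,0,-0.2,-0.1,12.7,1]

```text
time_s: 8.2
position: [0.4868, -0.0567, 0.0055]
tool_rot: [[-0.999, 0.051, -0.004], [0.051, 0.999, 0.001], [0.004, 0.001, -1.0]]
ft_force: [0.4, -0.7, -0.6]
grip_width: 0.0858
gripper_force: 0.0
```

>>> move_arm:
  plan:
    - [0,0,0,0,0,0,-1]
    - [0,0,0,0,0,0,-1]
    - [0,0,0,0,0,0,-1]
    - [0,0,0,0,0,0,-1]
    - [0,0,0,0,0,0,-1]
  squeeze: 40

```text
time_s: 8.7
position: [0.4885, -0.0573, 0.0088]
tool_rot: [[-0.999, 0.051, 0.003], [0.051, 0.999, -0.001], [-0.003, -0.001, -1.0]]
ft_force: [-0.1, 0.8, 4.5]
grip_width: 0.0543
gripper_force: 41.2
```

>>> move_arm:
  plan:
    - [0,0,0,0,0,-1.5,-1]
    - [0,0,0,0,0,-3,-1]
    - [0,0,0,-2.2,0,-3,-1]
    - [0,0,0,-4.4,0,-3,-1]
    - [0,0,0,-6.6,0,-3,-1]

```text
time_s: 9.2
position: [0.5549, -0.0605, 0.0387]
tool_rot: [[-0.999, 0.051, 0.002], [0.051, 0.999, -0.001], [-0.002, -0.001, -1.0]]
ft_force: [-0.1, 0.2, -0.4]
grip_width: 0.0544
gripper_force: 42.2
```

>>> move_arm:
  plan:
    - [0,0,0,0,0,0,-1]
    - [0,0,0,0,0,1.5,-1]
    - [0,0,0,0,0,2.5,-1]
    - [0,0,0,0,0,2.9,-1]
    - [0,0,0,0,0,2.9,-1]

```text
time_s: 9.7
position: [0.5532, -0.0603, 0.0089]
tool_rot: [[-0.999, 0.051, -0.0], [0.051, 0.999, 0.0], [0.0, 0.0, -1.0]]
ft_force: [-1.1, -0.1, 1.0]
grip_width: 0.0547
gripper_force: 42.5
```

>>> move_arm:
  plan:
    - [0,0,0,0,0,0,1]
    - [0,0,0,0,0,0,1]
    - [0,0,0,0,0,0,1]
    - [0,0,0,0,0,0,1]
    - [0,0,0,0,0,-4,1]

```text
time_s: 10.2
position: [0.5514, -0.0598, 0.0449]
tool_rot: [[-0.999, 0.051, -0.009], [0.051, 0.999, 0.003], [0.009, 0.002, -1.0]]
ft_force: [-0.2, 0.3, 0.5]
grip_width: 0.0852
gripper_force: 0.0
```

>>> move_arm:
  plan:
    - [0,0,0,-1,0,-3.5,1]
    - [0,0,0,-3.8,0,-7,1]
    - [0,0,0,-6.6,0,-8,1]
    - [0,0,0,-6.6,0,-8,1]

```text
time_s: 10.6
position: [0.6226, -0.0642, 0.1302]
tool_rot: [[-0.999, 0.051, 0.005], [0.051, 0.999, -0.002], [-0.006, -0.001, -1.0]]
ft_force: [-0.1, 0.0, -1.0]
grip_width: 0.0853
gripper_force: 0.0
```

Run:
```python
from h import *
look(dict(tin_wide=.005,tin_high=.005,pad_1=.005),tag="4")
```

```text
wrist tin_wide 0.59 [281. 120.] xy [ 0.5543 -0.061 ]
wrist tin_wide outline 0.89 [282. 117.  82.  82.] xy [ 0.5525 -0.0599]
wrist tin_high 0.72 [284. 198.] xy [ 0.6172 -0.062 ]
wrist tin_high outline 0.71 [171. 189. 342. 377.] xy [ 0.6004 -0.1468]
wrist pad_1 0.97 [281.  24.] xy [ 0.4868 -0.0574]
scene tin_wide 0.91 [304. 244.] xy [ 0.5578 -0.0633]
scene tin_wide outline 0.97 [303. 241.  28.  30.] xy [ 0.5509 -0.063 ]
scene tin_high 0.94 [314. 228.] xy [ 0.6185 -0.0562]
scene tin_high outline 0.93 [319. 225.  25.  26.] xy [ 0.615  -0.0682]
scene pad_1 0.94 [283. 260.] xy [ 0.4932 -0.0507]
scene pad_1 0.92 [332. 214.] xy [ 0.6868 -0.0661]
scene pad_1 0.87 [319. 230.] xy [ 0.6179 -0.0676]
scene pad_1 0.73 [302. 247.] xy [ 0.5478 -0.0642]
side tin_wide 0.61 [246. 258.] xy [ 0.5556 -0.0556]
side tin_wide outline 0.93 [243. 255.  24.  29.] xy [ 0.5509 -0.0638]
side tin_high 0.96 [277. 258.] xy [ 0.6239 -0.0502]
side tin_high outline 0.78 [275. 254.  24.  24.] xy [ 0.6205 -0.0558]
side pad_1 0.94 [215. 256.] xy [ 0.4852 -0.0545]
side pad_1 0.91 [275. 266.] xy [ 0.6223 -0.0815]
side pad_1 0.89 [302. 259.] xy [ 0.6806 -0.0478]
side pad_1 0.62 [197. 320.] xy [ 0.49   -0.2753]
TCP [ 0.6196 -0.0638  0.1283] [[-0.999, 0.051, 0.0], [0.051, 0.999, -0.0], [-0.0, -0.0, -1.0]] F [ 1.  -1.7 -0.3] w 0.0853
```

View pics/wrist4.png

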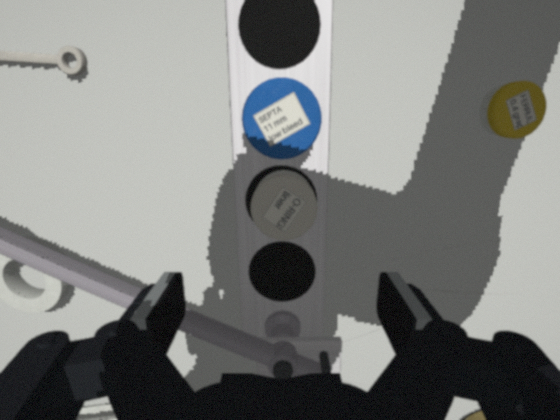

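>>> move_arm:
  plan:
    - [0,0,0,0.2,0.1,4,1]
    - [0,0,0,0.2,0.1,8,1]
    - [0,0,0,0.2,0.1,11,1]
    - [0,0,0,0.2,0.1,12,1]
    - [0,0,0,0.2,0.1,12,1]

```text
time_s: 12.0
position: [0.6174, -0.0626, 0.0075]
tool_rot: [[-0.999, 0.051, -0.002], [0.051, 0.999, 0.001], [0.002, 0.0, -1.0]]
ft_force: [0.1, 0.1, -0.5]
grip_width: 0.085
gripper_force: 0.0
```

>>> move_arm:
  plan:
    - [0,0,0,0,0,0,-1]
    - [0,0,0,0,0,0,-1]
    - [0,0,0,0,0,0,-1]
    - [0,0,0,0,0,0,-1]
    - [0,0,0,0,0,0,-1]

```text
time_s: 12.5
position: [0.6185, -0.0629, 0.0102]
tool_rot: [[-0.999, 0.051, 0.003], [0.051, 0.999, -0.001], [-0.003, -0.001, -1.0]]
ft_force: [-2.0, -0.6, 4.8]
grip_width: 0.0489
gripper_force: 40.6
```

>>> move_arm:
  plan:
    - [0,0,0,0,0,-2,-1]
    - [0,0,0,0,0,-4,-1]
    - [0,0,0,0,0,-6,-1]
    - [0,0,0,3,0,-6,-1]
    - [0,0,0,6,0,-6,-1]

```text
time_s: 13.0
position: [0.5576, -0.0597, 0.0696]
tool_rot: [[-0.999, 0.051, 0.003], [0.051, 0.999, -0.001], [-0.003, -0.001, -1.0]]
ft_force: [-0.1, 0.0, 0.3]
grip_width: 0.0487
gripper_force: 41.4
```

>>> move_arm:
  plan:
    - [0,0,0,2.5,0,0,-1]
    - [0,0,0,5,0,0,-1]
    - [0,0,0,7.2,0,0,-1]
    - [0,0,0,7.2,0,0,-1]
    - [0,0,0,7.2,0,2.5,-1]

```text
time_s: 13.5
position: [0.4881, -0.0568, 0.0461]
tool_rot: [[-0.999, 0.051, 0.008], [0.051, 0.999, -0.003], [-0.008, -0.002, -1.0]]
ft_force: [1.1, -0.7, -1.0]
grip_width: 0.0486
gripper_force: 41.4
```

>>> move_arm:
  plan:
    - [0,0,0,0,0,1.5,-1]
    - [0,0,0,0,0,2.8,-1]
    - [0,0,0,0,0,3.4,-1]
    - [0,0,0,0,0,3.4,-1]

```text
time_s: 13.9
position: [0.4868, -0.0561, 0.0097]
tool_rot: [[-0.999, 0.051, 0.001], [0.051, 0.999, -0.0], [-0.001, -0.0, -1.0]]
ft_force: [-0.3, -0.6, -0.3]
grip_width: 0.0489
gripper_force: 42.5
```

>>> move_arm:
  plan:
    - [0,0,0,0,0,0,1]
    - [0,0,0,0,0,0,1]
    - [0,0,0,0,0,0,1]
    - [0,0,0,0,0,0,1]
    - [0,0,0,0,0,-4,1]

```text
time_s: 14.4
position: [0.4839, -0.0553, 0.0466]
tool_rot: [[-0.999, 0.051, -0.008], [0.051, 0.999, 0.003], [0.008, 0.003, -1.0]]
ft_force: [0.7, -0.3, 0.7]
grip_width: 0.0853
gripper_force: 0.0
```

>>> move_arm:
  plan:
    - [0,0,0,-1,0,-3.5,1]
    - [0,0,0,-3.8,0,-7,1]
    - [0,0,0,-6.6,0,-8,1]
    - [0,0,0,-6.6,0,-8,1]

```text
time_s: 14.8
position: [0.5549, -0.0599, 0.1312]
tool_rot: [[-0.999, 0.051, 0.006], [0.051, 0.999, -0.002], [-0.006, -0.001, -1.0]]
ft_force: [-0.2, -0.3, 0.1]
grip_width: 0.0854
gripper_force: 0.0
```

Run:
```python
from h import *
look(dict(tin_wide=.005,tin_high=.005,wait_a=0,pad_1=.005),cams=("wrist","side"),tag="5")
```

```text
wrist tin_wide 0.63 [280. 200.] xy [ 0.5513 -0.0611]
wrist tin_wide outline 0.93 [280. 208.  76.  77.] xy [ 0.5534 -0.0608]
wrist tin_high 0.83 [281. 118.] xy [ 0.4855 -0.0566]
wrist tin_high outline 0.97 [281. 117.  69.  75.] xy [ 0.4846 -0.0568]
wrist wait_a 0.78 [491. 193.] xy [0.555  0.1206]
wrist wait_a outline 0.59 [496. 197.  60.  55.] xy [0.5555 0.1177]
wrist pad_1 0.89 [279. 273.] xy [ 0.6192 -0.0653]
wrist pad_1 0.8 [280. 333.] xy [ 0.6834 -0.0671]
wrist pad_1 0.6 [488. 193.] xy [0.5536 0.1146]
side tin_wide 0.84 [246. 257.] xy [ 0.5543 -0.0528]
side tin_wide outline 0.64 [244. 254.  23.  25.] xy [ 0.552  -0.0624]
side tin_high 0.83 [214. 254.] xy [ 0.4822 -0.0464]
side tin_high outline 0.73 [215. 249.  28.  24.] xy [ 0.4854 -0.0509]
side wait_a 0.74 [254. 222.] xy [0.5548 0.1246]
side wait_a outline 0.67 [253. 218.  15.  13.] xy [0.5515 0.1208]
side pad_1 0.93 [243. 261.] xy [ 0.551  -0.0695]
side pad_1 0.9 [218. 256.] xy [ 0.4934 -0.052 ]
side pad_1 0.85 [274. 262.] xy [ 0.6186 -0.0631]
side pad_1 0.6 [302. 264.] xy [ 0.681  -0.0652]
TCP [ 0.5518 -0.0593  0.1293] [[-0.999, 0.051, -0.0], [0.051, 0.999, -0.0], [0.0, -0.0, -1.0]] F [ 0.  -0.5  0.1] w 0.0854
```

View pics/wrist5.png

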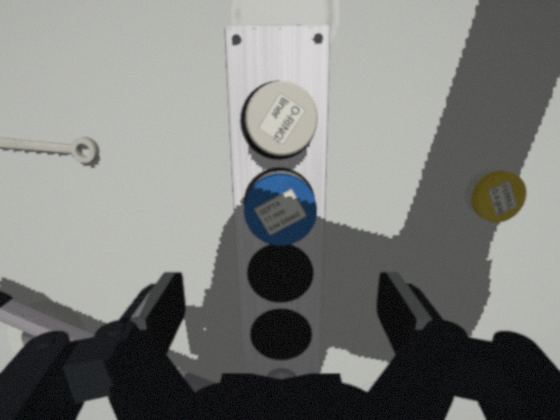

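White tin is on pad 1 (wrist px 281,117), blue on pad 2. Next, blue goes to pad 3.

>>> move_arm:
  plan:
    - [0,0,0,-0.1,-0.1,4,1]
    - [0,0,0,-0.1,-0.1,8,1]
    - [0,0,0,-0.1,-0.1,11,1]
    - [0,0,0,-0.1,-0.1,12.1,1]
    - [0,0,0,-0.1,-0.1,12.1,1]

```text
time_s: 16.1
position: [0.5523, -0.0602, 0.0075]
tool_rot: [[-0.999, 0.051, -0.002], [0.051, 0.999, 0.001], [0.002, 0.001, -1.0]]
ft_force: [0.5, 0.1, 0.8]
grip_width: 0.0854
gripper_force: 0.0
```

>>> move_arm:
  plan:
    - [0,0,0,0,0,0,-1]
    - [0,0,0,0,0,0,-1]
    - [0,0,0,0,0,0,-1]
    - [0,0,0,0,0,0,-1]
    - [0,0,0,0,0,0,-1]

```text
time_s: 16.6
position: [0.5536, -0.0606, 0.0102]
tool_rot: [[-0.999, 0.051, 0.003], [0.051, 0.999, -0.001], [-0.003, -0.001, -1.0]]
ft_force: [-1.5, 0.3, 6.3]
grip_width: 0.0545
gripper_force: 41.1
```

>>> move_arm:
  plan:
    - [0,0,0,0,0,-1.5,-1]
    - [0,0,0,0,0,-3,-1]
    - [0,0,0,-2.2,0,-3,-1]
    - [0,0,0,-4.4,0,-3,-1]
    - [0,0,0,-6.6,0,-3,-1]

```text
time_s: 17.1
position: [0.6198, -0.0638, 0.0398]
tool_rot: [[-0.999, 0.051, 0.002], [0.051, 0.999, -0.001], [-0.002, -0.001, -1.0]]
ft_force: [-0.4, 0.1, -0.7]
grip_width: 0.0544
gripper_force: 42.2
```

>>> move_arm:
  plan:
    - [0,0,0,0,0,0,-1]
    - [0,0,0,0,0,1.5,-1]
    - [0,0,0,0,0,2.5,-1]
    - [0,0,0,0,0,2.9,-1]
    - [0,0,0,0,0,2.9,-1]

```text
time_s: 17.6
position: [0.6182, -0.0636, 0.0101]
tool_rot: [[-0.999, 0.051, -0.0], [0.051, 0.999, -0.0], [0.0, -0.0, -1.0]]
ft_force: [-1.7, 0.4, 3.1]
grip_width: 0.0549
gripper_force: 24.2
```

>>> move_arm:
  plan:
    - [0,0,0,0,0,0,1]
    - [0,0,0,0,0,0,1]
    - [0,0,0,0,0,0,1]
    - [0,0,0,0,0,0,1]
    - [0,0,0,0,0,-4,1]

```text
time_s: 18.1
position: [0.6161, -0.0631, 0.0453]
tool_rot: [[-0.999, 0.051, -0.009], [0.051, 0.999, 0.003], [0.01, 0.002, -1.0]]
ft_force: [0.6, -0.8, -0.1]
grip_width: 0.0853
gripper_force: 0.0
```

>>> move_arm:
  plan:
    - [0,0,0,0,0,-4.5,1]
    - [0,0,0,1.6,4,-8,1]
    - [0,0,0,3.2,8,-8,1]
    - [0,0,0,4.8,12,-8,1]
    - [0,0,0,6.4,16,-8,1]

```text
time_s: 18.6
position: [0.5621, 0.1008, 0.1297]
tool_rot: [[-0.999, 0.051, 0.001], [0.051, 0.999, 0.0], [-0.001, 0.0, -1.0]]
ft_force: [0.0, -0.0, -0.4]
grip_width: 0.0852
gripper_force: 0.0
```

>>> move_arm:
  plan:
    - [0,0,0,0.7,1.8,0,1]
    - [0,0,0,0.7,1.8,0,1]
    - [0,0,0,0.7,1.8,0,1]

```text
time_s: 18.9
position: [0.557, 0.1175, 0.1294]
tool_rot: [[-0.999, 0.05, 0.0], [0.05, 0.999, -0.0], [-0.0, -0.0, -1.0]]
ft_force: [-1.0, 0.0, 0.9]
grip_width: 0.0854
gripper_force: 0.0
```

Run:
```python
from h import *
look(dict(tin_wide=.005,tin_high=.005,wait_a=0,pad_1=.005),tag="6")
```

```text
wrist tin_wide 0.61 [ 85. 278.] xy [ 0.6169 -0.0648]
wrist tin_wide outline 0.57 [ 76. 286.  81.  72.] xy [ 0.6163 -0.0634]
wrist tin_high 0.97 [ 58. 130.] xy [ 0.4853 -0.0567]
wrist tin_high outline 0.7 [ 43. 131.  86.  67.] xy [ 0.485  -0.0567]
wrist wait_a 0.72 [281. 200.] xy [0.5536 0.1175]
wrist wait_a outline 0.74 [280. 205.  50.  58.] xy [0.5548 0.1166]
wrist pad_1 0.98 [ 69. 213.] xy [ 0.554  -0.0645]
wrist pad_1 0.95 [ 97. 340.] xy [ 0.6845 -0.0688]
scene tin_wide 0.83 [316. 227.] xy [ 0.6233 -0.0579]
scene tin_wide outline 0.84 [317. 226.  29.  27.] xy [ 0.6113 -0.065 ]
scene tin_high 0.79 [283. 262.] xy [ 0.4856 -0.0537]
scene tin_high outline 0.39 [386. 223. 107.  92.] xy [ 0.6994 -0.1914]
scene wait_a 0.51 [235. 220.] xy [0.5539 0.1178]
scene wait_a outline 0.5 [235. 218.  18.  18.] xy [0.5487 0.1127]
scene pad_1 0.85 [302. 247.] xy [ 0.5467 -0.0636]
scene pad_1 0.84 [337. 214.] xy [ 0.6945 -0.0764]
scene pad_1 0.78 [321. 232.] xy [ 0.6125 -0.075 ]
scene pad_1 0.23 [433. 255.] xy [ 0.6683 -0.3087]
side tin_wide 0.65 [273. 259.] xy [ 0.6152 -0.054 ]
side tin_wide outline 0.77 [271. 256.  26.  24.] xy [ 0.6126 -0.0624]
side tin_high outline 0.61 [216. 250.  21.  24.] xy [ 0.4878 -0.0528]
side wait_a 0.72 [256. 317.] xy [ 0.5978 -0.2503]
side wait_a outline 0.7 [253. 218.  17.  15.] xy [0.5527 0.1215]
side pad_1 0.88 [216. 257.] xy [ 0.4877 -0.0568]
side pad_1 0.66 [274. 264.] xy [ 0.6205 -0.0737]
side pad_1 0.66 [304. 264.] xy [ 0.6861 -0.0671]
TCP [0.5568 0.1177 0.1294] [[-0.999, 0.051, 0.0], [0.051, 0.999, -0.0], [-0.0, -0.0, -1.0]] F [ 0.5  0.1 -0.1] w 0.0853
```

View pics/wrist6.png

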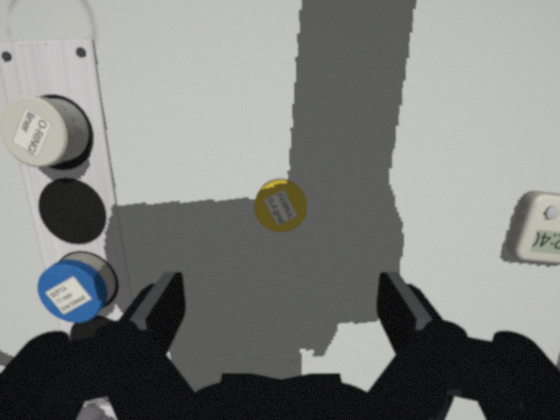

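>>> move_arm:
  plan:
    - [0,0,0,0.2,0,4,1]
    - [0,0,0,0.2,0,8,1]
    - [0,0,0,0.2,0,11,1]
    - [0,0,0,0.2,0,12.3,1]
    - [0,0,0,0.2,0,12.3,1]

```text
time_s: 20.6
position: [0.5543, 0.1177, 0.0052]
tool_rot: [[-0.999, 0.051, -0.003], [0.051, 0.999, -0.0], [0.003, -0.0, -1.0]]
ft_force: [1.0, 0.2, -0.1]
grip_width: 0.0854
gripper_force: 0.0
```

>>> move_arm:
  plan:
    - [0,0,0,0,0,0,-1]
    - [0,0,0,0,0,0,-1]
    - [0,0,0,0,0,0,-1]
    - [0,0,0,0,0,0,-1]
    - [0,0,0,0,0,0,-1]

```text
time_s: 21.1
position: [0.5555, 0.1179, 0.0079]
tool_rot: [[-0.999, 0.051, 0.002], [0.051, 0.999, 0.0], [-0.002, 0.0, -1.0]]
ft_force: [-1.1, 0.4, 7.1]
grip_width: 0.04
gripper_force: 39.4
```

>>> move_arm:
  plan:
    - [0,0,0,0,0,-3,-1]
    - [0,0,0,0,0,-6,-1]
    - [0,0,0,-0.2,-4,-6,-1]
    - [0,0,0,-0.4,-8,-6,-1]
    - [0,0,0,-0.6,-12,-6,-1]

```text
time_s: 21.6
position: [0.5548, -0.0035, 0.0673]
tool_rot: [[-0.999, 0.05, 0.002], [0.05, 0.999, -0.0], [-0.002, -0.0, -1.0]]
ft_force: [-0.0, 0.5, -0.9]
grip_width: 0.0398
gripper_force: 40.6
```

>>> move_arm:
  plan:
    - [0,0,0,-0.1,-3,0,-1]
    - [0,0,0,-0.2,-5.8,0,-1]
    - [0,0,0,-0.2,-5.8,1,-1]
    - [0,0,0,-0.2,-5.8,3,-1]
    - [0,0,0,-0.2,-5.8,3,-1]

```text
time_s: 22.1
position: [0.5525, -0.0596, 0.0346]
tool_rot: [[-0.999, 0.051, -0.004], [0.051, 0.999, 0.001], [0.004, 0.001, -1.0]]
ft_force: [0.4, -0.7, -0.1]
grip_width: 0.0405
gripper_force: 40.6
```

Run:
```python
from h import *
look(dict(wait_a=.03),cams=("wrist",),tag="7")
```

```text
wrist wait_a 0.97 [282. 265.] xy [ 0.5485 -0.0588]
wrist wait_a outline 0.7 [280. 280.  86. 100.] xy [ 0.5498 -0.0599]
TCP [ 0.554  -0.0598  0.037 ] [[-0.999, 0.05, 0.001], [0.05, 0.999, -0.0], [-0.001, -0.0, -1.0]] F [ 0.3 -0.2 -0.4] w 0.0403
```

View pics/wrist7.png

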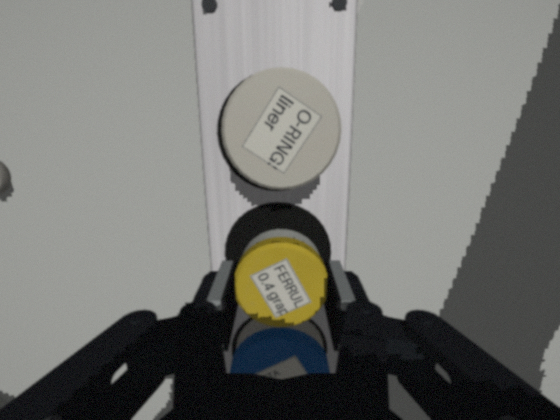

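Yellow tin is held above pad 2 (px 280,280); lowering and releasing.

>>> move_arm:
  plan:
    - [0,0,0,-0.1,0,1.2,-1]
    - [0,0,0,-0.1,0,2.1,-1]
    - [0,0,0,-0.1,0,2.4,-1]
    - [0,0,0,-0.1,0,2.4,-1]

```text
time_s: 22.65
position: [0.5545, -0.0601, 0.0128]
tool_rot: [[-0.999, 0.051, -0.0], [0.051, 0.999, 0.0], [0.0, 0.0, -1.0]]
ft_force: [-3.7, 2.0, 11.1]
grip_width: 0.0402
gripper_force: 41.6
```

>>> move_arm:
  plan:
    - [0,0,0,0,0,0,1]
    - [0,0,0,0,0,0,1]
    - [0,0,0,0,0,0,1]
    - [0,0,0,0,0,0,1]
    - [0,0,0,0,0,-4,1]

```text
time_s: 23.15
position: [0.5524, -0.0598, 0.0488]
tool_rot: [[-0.999, 0.051, -0.009], [0.051, 0.999, 0.003], [0.009, 0.003, -1.0]]
ft_force: [1.2, -0.2, 0.6]
grip_width: 0.0856
gripper_force: 0.0
```

>>> move_arm:
  plan:
    - [0,0,0,0,0,-4.5,1]
    - [0,0,0,0,0,-8.5,1]
    - [0,0,0,0,0,-8.5,1]
    - [0,0,0,0,0,-8.5,1]

```text
time_s: 23.55
position: [0.5547, -0.0604, 0.1375]
tool_rot: [[-0.999, 0.051, 0.001], [0.051, 0.999, -0.0], [-0.001, -0.0, -1.0]]
ft_force: [0.8, 1.1, -1.2]
grip_width: 0.0855
gripper_force: 0.0
```

Run:
```python
from h import *
look(dict(tin_wide=.005,tin_high=.005,wait_a=.005,pad_1=.005,bar_end=.051),tag="8")
```

```text
wrist tin_wide 0.78 [282. 269.] xy [ 0.6169 -0.0631]
wrist tin_wide outline 0.56 [280. 277.  67.  73.] xy [ 0.6173 -0.0645]
wrist tin_high 0.64 [282. 120.] xy [ 0.4868 -0.0566]
wrist tin_high outline 0.7 [283. 118.  70.  68.] xy [ 0.4852 -0.0559]
wrist wait_a 0.97 [284. 202.] xy [ 0.5546 -0.0582]
wrist wait_a outline 0.65 [280. 205.  49.  54.] xy [ 0.5535 -0.0612]
wrist pad_1 0.73 [279. 267.] xy [ 0.6149 -0.0654]
wrist pad_1 0.68 [282. 327.] xy [ 0.6801 -0.0661]
wrist pad_1 0.54 [285. 200.] xy [ 0.5523 -0.057 ]
scene tin_wide 0.74 [316. 229.] xy [ 0.6185 -0.061 ]
scene tin_wide outline 0.88 [319. 227.  28.  29.] xy [ 0.6098 -0.0701]
scene tin_high 0.94 [283. 262.] xy [ 0.4879 -0.053 ]
scene tin_high outline 0.82 [286. 259.  31.  27.] xy [ 0.4837 -0.0626]
scene wait_a 0.6 [304. 243.] xy [ 0.56   -0.0611]
scene wait_a outline 0.7 [171. 182.  27.  23.] xy [0.5817 0.3437]
scene pad_1 0.98 [330. 215.] xy [ 0.6812 -0.0628]
scene pad_1 0.75 [286. 260.] xy [ 0.4949 -0.0559]
scene pad_1 0.71 [304. 247.] xy [ 0.5505 -0.0661]
scene pad_1 0.71 [319. 228.] xy [ 0.6236 -0.0654]
scene bar_end 0.69 [317. 229.] xy [ 0.5671 -0.0871]
side tin_wide 0.75 [272. 264.] xy [ 0.6145 -0.0735]
side tin_wide outline 0.98 [271. 256.  27.  26.] xy [ 0.6126 -0.0628]
side tin_high outline 0.71 [215. 250.  26.  24.] xy [ 0.486  -0.0517]
side wait_a 0.86 [243. 258.] xy [ 0.5495 -0.0574]
side wait_a outline 0.85 [244. 254.  23.  21.] xy [ 0.5518 -0.0576]
side pad_1 0.97 [244. 263.] xy [ 0.553  -0.0766]
side pad_1 0.95 [274. 267.] xy [ 0.6205 -0.084 ]
side pad_1 0.7 [215. 257.] xy [ 0.4858 -0.0578]
side pad_1 0.69 [304. 264.] xy [ 0.6845 -0.0649]
side bar_end 0.95 [255. 318.] xy [ 0.6028 -0.3152]
TCP [ 0.5547 -0.0605  0.1373] [[-0.999, 0.051, -0.0], [0.051, 0.999, -0.0], [0.0, -0.0, -1.0]] F [-0.5  0.5 -0.1] w 0.0853
```

View pics/wrist8.png

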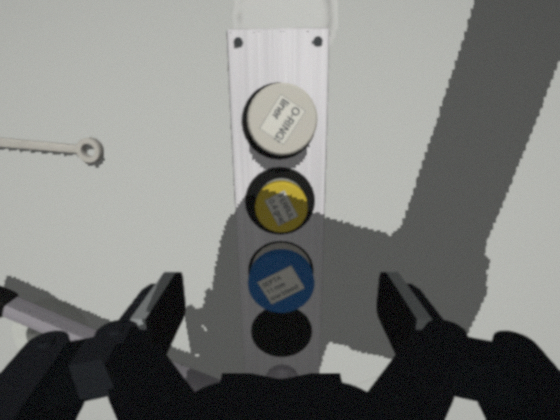

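View pics/scene8.png

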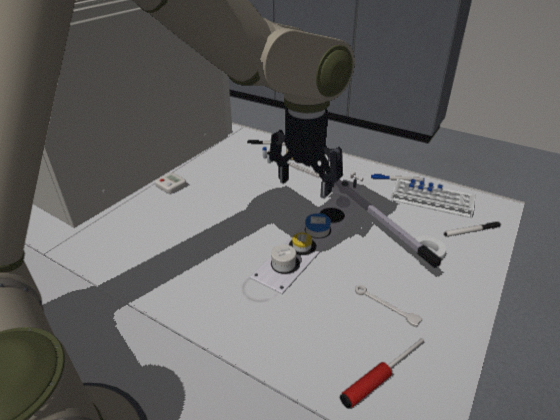

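Everything stands on its pad (wrist: white 283,118; yellow 280,205; blue 280,277) and the bar is still open. Now I'm going round to the outer side of the bar.

>>> move_arm:
  plan:
    - [0,0,0,-1.8,-4.3,0,-1]
    - [0,0,0,-3.6,-8.6,0,-1]
    - [0,0,0,-5.4,-12.9,0,-1]
    - [0,0,0,-7.2,-17.2,0,-1]
    - [0,0,0,-9,-21.5,0,-1]

```text
time_s: 25.4
position: [0.634, -0.2816, 0.1373]
tool_rot: [[-0.999, 0.051, 0.0], [0.051, 0.999, 0.0], [-0.0, 0.0, -1.0]]
ft_force: [-0.0, 0.6, -0.2]
grip_width: 0.0122
gripper_force: 0.0
```

>>> move_arm:
  plan:
    - [0,0,0,-1.7,-4.1,0,-1]
    - [0,0,0,-1.7,-4.1,0,-1]
    - [0,0,0,-1.7,-4.1,3,-1]
    - [0,0,0,-1.7,-4.1,5,-1]
    - [0,0,0,-1.7,-4.1,5,-1]

```text
time_s: 25.9
position: [0.6472, -0.3202, 0.084]
tool_rot: [[-0.999, 0.051, -0.005], [0.051, 0.999, 0.004], [0.005, 0.004, -1.0]]
ft_force: [0.5, -0.1, -0.4]
grip_width: -0.0003
gripper_force: 0.0
```

Run:
```python
from h import *
look(dict(bar_end=.051,tape=0),tag="9")
```

```text
wrist bar_end 0.97 [299. 180.] xy [ 0.6075 -0.3088]
scene bar_end 0.71 [386. 305.] xy [ 0.4455 -0.2823]
scene tape 0.66 [310. 238.] xy [ 0.587  -0.0627]
side bar_end 0.73 [256. 318.] xy [ 0.6057 -0.3149]
side tape 0.62 [294. 335.] xy [ 0.6731 -0.2946]
TCP [ 0.6487 -0.3216  0.088 ] [[-0.999, 0.051, 0.001], [0.051, 0.999, -0.001], [-0.001, -0.001, -1.0]] F [ 0.3  0.3 -0.6] w -0.0003
```

View pics/wrist9.png

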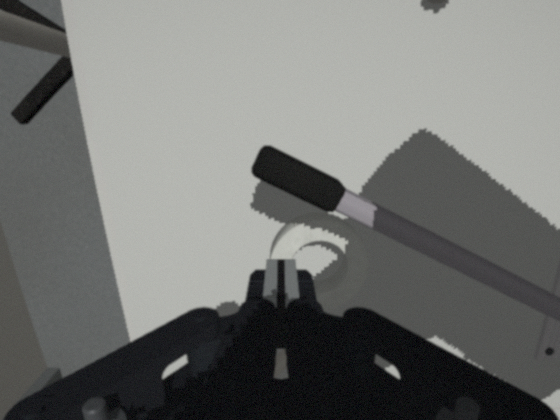

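>>> move_arm:
  plan:
    - [0,0,0,0,0,2,-1]
    - [0,0,0,0,0,4,-1]
    - [0,0,0,0,0,4.1,-1]
    - [0,0,0,2,1,4.1,-1]
    - [0,0,0,4.5,2.5,4.1,-1]

```text
time_s: 26.85
position: [0.6052, -0.2952, 0.0471]
tool_rot: [[-0.999, 0.051, 0.002], [0.051, 0.999, -0.002], [-0.002, -0.002, -1.0]]
ft_force: [1.4, -1.2, -0.7]
grip_width: 0.0003
gripper_force: 0.9
```

>>> move_arm:
  plan:
    - [0,0,0,2.6,1.4,0,-1]
    - [0,0,0,4.7,3,0,-1]
    - [0,0,0,6.7,4.8,0,-1]
    - [0,0,0,8.5,6.9,0,-1]
    - [0,0,0,9.9,9,0,-1]

```text
time_s: 27.35
position: [0.5107, -0.1994, 0.0479]
tool_rot: [[-0.999, 0.052, 0.003], [0.052, 0.999, -0.002], [-0.003, -0.002, -1.0]]
ft_force: [1.8, -0.9, 0.9]
grip_width: 0.0005
gripper_force: 0.8
```

>>> move_arm:
  plan:
    - [0,0,0,1.3,2.3,0,-1]
    - [0,0,0,2.4,4.8,0,-1]
    - [0,0,0,3.2,7.2,0,-1]
    - [0,0,0,3.8,9.6,0,-1]
    - [0,0,0,4.1,11.5,0,-1]

```text
time_s: 27.85
position: [0.4761, -0.0818, 0.0477]
tool_rot: [[-0.999, 0.051, 0.003], [0.051, 0.999, -0.001], [-0.003, -0.001, -1.0]]
ft_force: [0.8, -1.5, 0.6]
grip_width: -0.0
gripper_force: 0.7
```

>>> move_arm:
  plan:
    - [0,0,0,0,0.7,0,-1]
    - [0,0,0,0,1.4,0,-1]
    - [0,0,0,0,1.4,0,-1]

```text
time_s: 28.15
position: [0.4765, -0.0782, 0.048]
tool_rot: [[-0.999, 0.046, -0.0], [0.046, 0.999, -0.019], [-0.001, -0.019, -1.0]]
ft_force: [-20.3, -65.0, -1.7]
grip_width: -0.0003
gripper_force: 32.6
```

Stop reached (65 N). Backing off and lifting clear.

>>> move_arm:
  plan:
    - [0,0,0,0,-2,0,-1]
    - [0,0,0,0,-4,0,-1]
    - [0,0,0,0,-5,-3,-1]
    - [0,0,0,0,-6,-8,-1]
    - [0,0,0,0,-6,-13,-1]

```text
time_s: 28.65
position: [0.473, -0.1295, 0.1778]
tool_rot: [[-0.999, 0.052, 0.0], [0.052, 0.999, -0.0], [-0.0, -0.0, -1.0]]
ft_force: [1.8, -0.3, 0.4]
grip_width: -0.0003
gripper_force: 0.0
```

>>> move_arm:
  plan:
    - [0,0,0,3,0,-3,-1]
    - [0,0,0,3,0,-3,-1]
    - [0,0,0,3,0,-3,-1]

```text
time_s: 28.95
position: [0.4433, -0.1271, 0.2065]
tool_rot: [[-0.999, 0.052, 0.002], [0.051, 0.999, -0.001], [-0.002, -0.001, -1.0]]
ft_force: [0.5, 0.2, -0.2]
grip_width: -0.0002
gripper_force: 0.0
```

```bash
python3 - <<'E'
from h import *
look(dict(bar_end=.051,tin_wide=.005,tin_high=.005,wait_a=.005,spanner=0,tape=0),tag="10")
E
python3 -c "
import cv2,numpy as np
a=cv2.imread('pics/wrist10.png');b=cv2.imread('pics/side10.png')[165:365,150:400]
b=cv2.resize(b,(525,420));cv2.imwrite('pics/v10.png',cv2.resize(np.hstack([a[:,80:480],b]),(800,363)))"
```

```text
wrist bar_end 0.58 [356. 217.] xy [ 0.4671 -0.058 ]
wrist tin_wide 0.61 [341. 322.] xy [ 0.6157 -0.0633]
wrist tin_wide outline 0.52 [334. 309.  21.  12.] xy [ 0.5875 -0.0746]
wrist tin_high 0.71 [349. 222.] xy [ 0.4881 -0.0552]
wrist tin_high outline 0.93 [353. 226.  53.  48.] xy [ 0.4862 -0.0555]
wrist wait_a 0.93 [345. 274.] xy [ 0.5514 -0.0588]
wrist wait_a outline 0.73 [348. 235.  78. 161.] xy [ 0.498  -0.0595]
wrist spanner 0.64 [150. 236.] xy [ 0.4955 -0.2777]
wrist tape 0.43 [163. 365.] xy [ 0.6753 -0.2934]
scene bar_end 0.74 [282. 252.] xy [ 0.4682 -0.0623]
scene tin_wide 0.75 [316. 228.] xy [ 0.6214 -0.0582]
scene tin_wide outline 0.59 [317. 227.  27.  27.] xy [ 0.6085 -0.0673]
scene tin_high 0.6 [281. 264.] xy [ 0.4815 -0.0531]
scene tin_high outline 0.85 [286. 258.  25.  21.] xy [ 0.4854 -0.0609]
scene wait_a 0.61 [331. 213.] xy [ 0.6881 -0.0636]
scene wait_a outline 0.7 [302. 243.  19.  20.] xy [ 0.5488 -0.0627]
scene spanner 0.87 [386. 302.] xy [ 0.4982 -0.2696]
scene tape 0.96 [427. 250.] xy [ 0.683  -0.2937]
side bar_end 0.8 [204. 240.] xy [ 0.466  -0.0658]
side tin_wide 0.8 [273. 262.] xy [ 0.6162 -0.0673]
side tin_wide outline 0.71 [271. 258.  24.  23.] xy [ 0.6128 -0.0709]
side tin_high 0.84 [216. 257.] xy [ 0.4899 -0.0578]
side tin_high outline 0.69 [213. 253.  24.  22.] xy [ 0.4852 -0.0673]
side wait_a 0.6 [243. 257.] xy [ 0.549  -0.0533]
side wait_a outline 0.54 [245. 257.  18.  18.] xy [ 0.5558 -0.0683]
side spanner 0.63 [305. 263.] xy [ 0.6872 -0.0545]
side tape 0.94 [293. 337.] xy [ 0.6713 -0.301 ]
TCP [ 0.4432 -0.1268  0.2054] [[-0.999, 0.051, 0.0], [0.051, 0.999, -0.0], [-0.0, -0.0, -1.0]] F [ 1.3 -0.3  0.6] w -0.0002
```

View pics/v10.png

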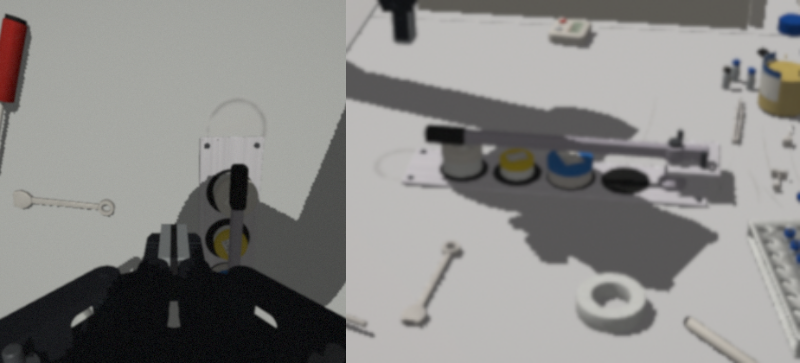

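The bar lies over the row (v10 px 237,185 and 445,135) with all three tins upright on their pads. The bystanders are unmoved and the arm is clear.

```bash
python3 -c "
from rig import env
print(env.close_job())"
```

```text
the job is handed in; nothing more can be done
None
```

The job is handed in, with no verdict returned: the swap tins have changed places, the one waiting tin is on pad 2, the bar is pushed closed to its stop, and the spanner, timer and tape were left alone.

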